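# Scrub out the beaker and hold it up level

## Task

Scrub the inside of the white beaker with the long brush standing in it: leaving the beaker on the bench, draw the brush up about half the beaker's depth and push it back down to the bottom, twice. Then stand the brush in the blue brush pot and let go of it, lift the empty beaker about 12 cm clear of the bench and keep it there level and still: the program finishes while holding it. Do not tip the beaker, and leave the other things where they are.

Things in the scene. Friction and masses are not known exactly. Their poses are not given: they have to be found in the camera images.
- beaker: Loose white plastic beaker, straight round wall 60 mm outside and 53 mm inside diameter, 100 mm high, about 0.18 kg, with blue graduation marks on one side (-x) and a small spout lip at the rim (+x). Origin at the centre of its underside, z up. At the start the brush stands in it.
- beaker_floor (a point): Centre of the beaker's inner floor, 6 mm above its underside; the rim is 94 mm above this point.
- brush: Loose bottle brush, 225 mm long, about 0.07 kg, standing upright at the start. Origin at the flat lower end of its bristles, z along the brush up to the handle. White bristles (rigid here) 36 mm in diameter from 0 to 70 mm, thin wire stem 6 mm to 125 mm, orange round handle 18 mm in diameter from 135 to 215 mm, top at 225 mm; a good grasp is at 180 mm. It stands by itself on its flat end.
- brush_pot: Blue round pot on a black foot disc (92 mm across, 6 mm high), open at the top; tube 62 mm outside, 54 mm inside diameter, 85 mm high. It does not move. Origin at the centre of its underside.
- pot_floor (a point): Centre of the brush pot's inner floor, 8 mm above the bench; the pot's rim is 77 mm above this point.
- reagent_bottle: Bystander: loose brown bottle with black cap, 54 mm wide, 106 mm high. Origin at the centre of its underside.
- wash_bottle: Bystander: loose white wash bottle with red cap and bent spout, 67 x 110 mm, 211 mm high. Origin at the centre of its underside.
- foam_block: Bystander: loose tan block, 66 x 105 mm, 26 mm high. Origin at the centre of its underside.
Things that resemble listed ones, but are neither listed nor needed, are in the scene too. Of the things that look like the brush, the smaller one is meant. What is shaped like the beaker but orange is not meant.

How it is judged:
By the outcome, as a careful person would: the job done as asked, in the order asked, and still so for the second after the job is handed in, while the arm keeps its last pose, push and grip.
It also fails if it takes over 58 s, if anything falls off the work surface, if the arm or the gripper's body presses on something with over 40 N, if the wrist force passes 120 N, or if a joint passes its speed limit or range.

## Robot

A 6-joint arm with a two-finger parallel gripper is mounted at the origin on a cart in front of the work surface, level with it; the furniture and walls round the work are solid. World frame = base frame: x ahead of the robot, y to its left, z up, the work surface at z = 0. Lengths are in m, angles in degrees, forces in N, time in s.
With the tool pointing down it reaches from about 0.35 to 0.875 m from the base axis. Payload 4.2 kg.
Tool frame: the origin (TCP) lies midway between the tips of the shut fingers; the grasp point (between the pads) lies 19 mm behind it (r.pinch_z is the distance from the TCP to the grasp point, in m); z points along the fingers, y is the line along which they close (so a half turn about z gives the same grasp; the last joint's range is limited). The gripper opens to 87 mm and grips with 3 to 60 N. Pads are 19 mm wide; open, the fingers measure 117 mm over their backs; the gripper's body (75 mm by 190 mm) begins 51 mm behind the grasp point.
Start: joints at [-61.501, 22.042, 0.453, 0, -68.411, -14.817], TCP at [0.148, -0.607, 0.223] pointing down, gripper open.
Joint ranges: [-179.83, 179.83], [-69.29, 118.12], [-61.27, 80.66], [-181.25, 117.63], [-171.15, -9.14], [-177.46, 177.46]. Speed limits (degrees/s): [159.86, 159.86, 180, 180, 180, 180].

## Interface

Orientations are given as a 3x3 rotation matrix whose columns are the frame's x, y, z axes.
In Python, from station import r, imaging, models gives the robot as it stands. The module is installed in compiled form; this text tells all that it offers.
- The arm moves only by the tool apply_moves, never from a script. Its argument "moves" is a list of rows, each a list of 2 entries, a list of its own where there are three numbers: the shift along the tool's x, y, z in m, then the turn about the tool's z in degrees. A call has 1 to 5 rows; each row shifts and turns the commanded pose from where the row before left it, along the tool's axes as they then stand; what a row does not reach is not made up. A row lasts 1/12 s, in which the tool goes at most 41.7 mm and 7.16 degrees, less where a joint would pass 70% of its speed; a pose out of reach is approached as far as the arm can. A call is refused whole if a number of a shift passes 0.0417 or a number of a turn 7.16, either way. A call with a gripper value outside its range is refused whole. "hand" is the finger opening in m, from 0 to 0.087, set as the call begins (left out, the last holds). The fingers move at their own pace and stop on an object; the grip force is fixed at half the most. Time passes only in rows, so rows that do not move let the fingers close. It gives the time, the measured TCP pose, the force, the opening and the grip force at its end, in the units of the state.
- r.sense(): the state, without advancing time (a new reading comes with each control period).
- imaging.capture(name): name is "scene" or "top" or "wrist"; returns a dict with "frame" (384x512x3 uint8, blue, green, red), "intrinsics" (3x3 intrinsics, pixels), "eye" and "orientation" of the camera in the world. Camera axes: x right, y down, z forward; pixel columns grow to the right and rows downward; lengths in m; the calibration is good to about 2 mm. A picture is of the moment at which its call begins. There is no depth.
- r.finish_job(): hands the job in; it is judged then, once.
Trained networks look in a picture, given as the dict that the camera call returned (one of the last four; its "shot" number tells which), for a name from the list of things; names that differ only in an ending like _2 or _b are one class to them, and where a whole thing is asked for, a point or a joint stands for the part that bears it (a point fixed in the world has none). Each returns a list of dicts, best first, with "confidence" (0 to 1); they miss things now and then, are a little off and sometimes report something else, mostly with a low value. They report only what shows in the picture. A call takes as long as a camera call. They do not tell look-alikes from the thing itself.
- models.cut_out(picture, target): "region" (384x512 bool, what is visible of it) and "extent" ([left, top, width, height] as shares, 0 to 1, of the picture: columns of its width, rows of its height, round what is visible of it).
- models.place_of(picture, target): "at" ([column, row] as shares, 0 to 1, of the picture: columns of its width, rows of its height: a listed point, or the origin of a listed thing).
The state is a dict: "time_s": time; "joints": joint angles; "joint_velocities": joint speeds; "effort": joint torques, N m; "tcp_pos": TCP position; "ee_rot": TCP orientation; "wrist_force": force on the tool from outside, world axes, zero at the start; "moment": the same for the moment, N m; "gripper_width": opening from 0.0 (shut) to 1.0 (fully open); "gripper_force": force on a finger pad.
Only numpy, scipy, OpenCV 4.12 (cv2) and the standard library are available. Lean on these libraries where they do the work, as an engineer would, in place of code of your own. Each camera call takes 0.05 s, during which the arm holds its last target. There are 200 camera calls.

## Working session

There is one attempt and no reset: what is moved stays moved. The work goes in short steps, Python scripts to look and compute and a tool call to move; the robot and the scene stay as the last step left them, time stands still between calls to the robot, and variables do not carry over. Pictures are saved under pics/ and viewed, at most 10 in all, crops included, and the job is handed in when it is done.

Besides the shell and the picture viewer there is one more tool, called after "Call:" as name([rows], argument=value, ...), one row to a line, values as JSON. apply_moves: Moves the arm, as the interface text tells. Its arguments: {"type":"object","properties":{"moves":{"type":"array"},"hand":{"type":"number"}},"required":["moves"]}

```bash
mkdir -p pics; cat > h.py <<'E'
from station import r, imaging, models
import numpy as np, cv2
def ray(p,uv):
    d=p['orientation']@np.linalg.inv(p['intrinsics'])@np.array([uv[0],uv[1],1.]); return np.array(p['eye']),d
def onz(p,uv,z):
    e,d=ray(p,uv); return e+d*(z-e[2])/d[2]
def proj(p,X):
    c=np.array(p['orientation']).T@(np.array(X)-p['eye']); q=p['intrinsics']@c; return q[:2]/q[2]
E
python3 - <<'E'
from h import *
ps={}
for n in ['scene','top']:
    p=imaging.capture(n); ps[n]=p
    print(n,np.round(p['eye'],3),np.round(p['orientation'],2).tolist())
    for t in ['beaker','brush','brush_pot','reagent_bottle','wash_bottle','foam_block','beaker_floor','pot_floor']:
        for d in models.place_of(p,t)[:4]:
            uv=np.array(d['at'])*[512,384]; print(t,round(d['confidence'],2),uv.round(0),onz(p,uv,0.0).round(3))
cv2.imwrite('pics/a.png',np.vstack([ps['scene']['frame'][:300],ps['top']['frame'][:300]]) if 0 else cv2.resize(np.hstack([ps['scene']['frame'],ps['top']['frame']]),(800,300)))
cv2.imwrite('pics/scene.png',ps['scene']['frame']);cv2.imwrite('pics/top.png',ps['top']['frame'])
s=r.sense();print(s['time_s'],s['ee_rot'],r.pinch_z)
E
```

```text
scene [-0.049  0.625  0.554] [[-0.66, -0.4, 0.63], [-0.75, 0.33, -0.57], [0.02, -0.85, -0.52]]
beaker 0.86 [342. 176.] [ 0.513 -0.197  0.   ]
beaker 0.79 [308. 192.] [ 0.517 -0.069  0.   ]
beaker 0.59 [323. 225.] [0.405 0.005 0.   ]
brush 0.84 [286. 169.] [ 0.631 -0.108  0.   ]
brush 0.21 [136. 206.] [0.723 0.279 0.   ]
brush_pot 0.72 [199. 257.] [0.49  0.271 0.   ]
reagent_bottle 0.86 [198. 180.] [0.73  0.104 0.   ]
wash_bottle 0.66 [267. 148.] [ 0.751 -0.154  0.   ]
foam_block 0.93 [135. 203.] [0.733 0.276 0.   ]
foam_block 0.46 [263. 152.] [ 0.739 -0.128 -0.   ]
beaker_floor 0.84 [325. 224.] [ 0.404 -0.001  0.   ]
beaker_floor 0.81 [307. 191.] [ 0.521 -0.071  0.   ]
beaker_floor 0.73 [341. 173.] [ 0.523 -0.206  0.   ]
pot_floor 0.65 [200. 181.] [0.72  0.103 0.   ]
pot_floor 0.56 [193. 254.] [0.504 0.274 0.   ]
top [0.372 0.047 1.127] [[-0.02, -0.98, 0.2], [-1.0, 0.02, -0.0], [-0.0, -0.2, -0.98]]
beaker 0.93 [361. 229.] [ 0.524 -0.19   0.   ]
beaker 0.82 [276. 285.] [0.404 0.01  0.   ]
beaker 0.64 [312. 233.] [ 0.519 -0.077  0.   ]
brush 0.91 [316. 190.] [ 0.619 -0.091  0.   ]
brush 0.55 [315. 231.] [ 0.523 -0.083  0.   ]
brush_pot 0.81 [158. 247.] [0.495 0.273 0.   ]
brush_pot 0.68 [154. 150.] [0.724 0.288 0.   ]
reagent_bottle 0.8 [233. 150.] [ 0.721  0.101 -0.   ]
wash_bottle 0.95 [335. 135.] [ 0.752 -0.143  0.   ]
foam_block 0.75 [153. 151.] [0.721 0.29  0.   ]
foam_block 0.68 [334. 136.] [ 0.749 -0.139  0.   ]
beaker_floor 0.79 [312. 226.] [ 0.534 -0.078  0.   ]
beaker_floor 0.79 [364. 230.] [ 0.522 -0.196  0.   ]
beaker_floor 0.57 [279. 286.] [0.401 0.002 0.   ]
pot_floor 0.64 [154. 251.] [0.485 0.282 0.   ]
0.9 [[-9.71624724e-01 -2.36527788e-01 -3.38109989e-05]
 [-2.36527790e-01  9.71624721e-01  7.12133619e-05]
 [ 1.60076634e-05  7.71899039e-05 -9.99999997e-01]] 0.0187
```

View pics/scene.png

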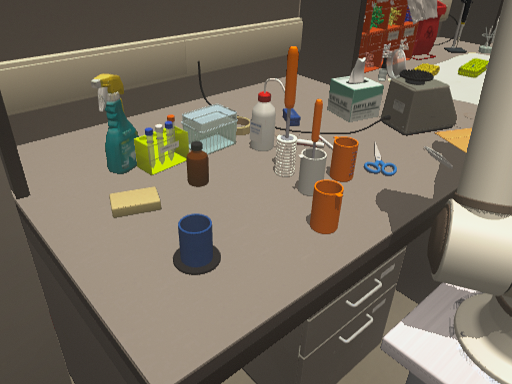

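View pics/top.png

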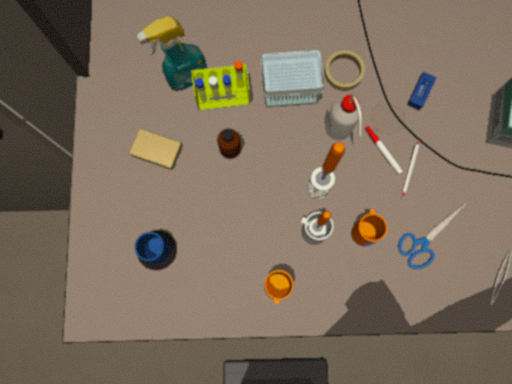

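In the scene view the white beaker is at about (312,170) with the small orange-handled brush at (318,120). The blue pot is at (197,245). In the top view they are at (318,228), (324,215) and (153,247).

Things that could be confused with them, in scene pixels:
- **Brush:** the tall brush at (288,110) is the larger one, so it is rejected. The small one in the white beaker at (318,120) is chosen.
- **Beaker:** the orange ones at (343,160) and (327,207) are rejected. The white one is chosen.

Next I fit silhouettes and take one close crop.

```bash
cat >> h.py <<'E'
from scipy.optimize import minimize
def cyl(x,y,rad,z0,z1):
    a=np.linspace(0,2*np.pi,40); return np.array([[x+rad*np.cos(t),y+rad*np.sin(t),z] for z in (z0,z1) for t in a])
def hullmask(P,S=4):
    m=np.zeros((384*S,512*S),np.uint8); h=cv2.convexHull((P*S+S/2).astype(np.float32)).round().astype(np.int32); cv2.fillConvexPoly(m,h,1)
    return cv2.resize(m.astype(np.float32),(512,384),interpolation=cv2.INTER_AREA)
def fit(views,x0,rad,z0,z1):
    def c(v):
        s=0
        for p,m in views:
            h=hullmask(np.array([proj(p,X) for X in cyl(v[0],v[1],rad,z0,z1)])); s+=1-np.minimum(h,m).sum()/np.maximum(h,m).sum()
        return s/len(views)
    o=minimize(c,x0,method='Nelder-Mead',options=dict(initial_simplex=[x0,[x0[0]+.01,x0[1]],[x0[0],x0[1]+.01]],xatol=2e-4,fatol=1e-4)); return o.x.round(4),round(1-o.fun,3)
def near(p,t,X,rad=25):
    """largest-confidence region of t containing a pixel near projection of X"""
    for d in models.cut_out(p,t):
        e=np.array(d['extent'])*[512,384,512,384]; c=e[:2]+e[2:]/2
        if np.hypot(*(c-proj(p,X)))<rad: return d['region'],round(d['confidence'],2)
    return None,0
def hull_of(m):
    c=np.argwhere(m)[:,::-1]; return hullmask(c.astype(float))
def hsv(p,lo,hi,X,rad):
    h=cv2.inRange(cv2.cvtColor(p['frame'],cv2.COLOR_BGR2HSV),lo,hi); k=np.zeros_like(h); u=proj(p,X).round().astype(int); cv2.circle(k,tuple(int(i) for i in u),rad,255,-1)
    h&=k; n,l,st,_=cv2.connectedComponentsWithStats(h); return l==1+np.argmax(st[1:,4])
E
python3 - <<'E'
from h import *
sc,tp=imaging.capture('scene'),imaging.capture('top')
ps=[sc,tp]
B=[];
for p in ps:
    m,c=near(p,'beaker',[.52,-.075,.05]); print('bk',c, None if m is None else m.sum())
    if m is not None: B.append((p,hull_of(m)))
for v in [B]+[[b] for b in B]: print('beaker',fit(v,[.52,-.075],.030,0,.1))
P=[(p,hull_of(hsv(p,(105,100,40),(128,255,255),[.49,.275,.045],45))) for p in ps]
for v in [P]+[[b] for b in P]: print('pot',fit(v,[.49,.275],.031,.006,.085), v[0][1].sum())
H=[(p,hull_of(hsv(p,(5,150,80),(18,255,255),[.52,-.075,.2],26))) for p in ps]
for v in [H]+[[b] for b in H]: print('handle',fit(v,[.52,-.075],.009,.137,.231), v[0][1].sum())
a=cv2.resize(sc['frame'][30:240,230:380],(400,560),interpolation=cv2.INTER_CUBIC);b=cv2.resize(tp['frame'][130:270,270:370],(400,560),interpolation=cv2.INTER_CUBIC)
cv2.imwrite('pics/crop.png',np.hstack([a,b]))
# tall brush top: triangulate by tip pixels
tb=[(292,48),(338,147)]
A=[];bb=[]
for p,u in zip(ps,tb):
    e,d=ray(p,u); d=d/np.linalg.norm(d); M=np.eye(3)-np.outer(d,d); A.append(M); bb.append(M@e)
print('tall tip',np.linalg.solve(sum(A),sum(bb)).round(3))
E
```

```text
bk 0.87 1019
bk 0.58 460
beaker (array([ 0.5221, -0.0797]), np.float64(0.881))
beaker (array([ 0.5259, -0.0829]), np.float64(0.888))
beaker (array([ 0.52  , -0.0784]), np.float64(0.894))
pot (array([0.4887, 0.2761]), np.float64(0.907)) 1534.1875
pot (array([0.4907, 0.275 ]), np.float64(0.92)) 1534.1875
pot (array([0.4881, 0.2752]), np.float64(0.902)) 817.8125
handle (array([ 0.521 , -0.0786]), np.float64(0.755)) 297.3125
handle (array([ 0.5247, -0.0828]), np.float64(0.854)) 297.3125
handle (array([ 0.5224, -0.0791]), np.float64(0.658)) 109.9375
tall tip [ 0.623 -0.092  0.317]
```

View pics/crop.png

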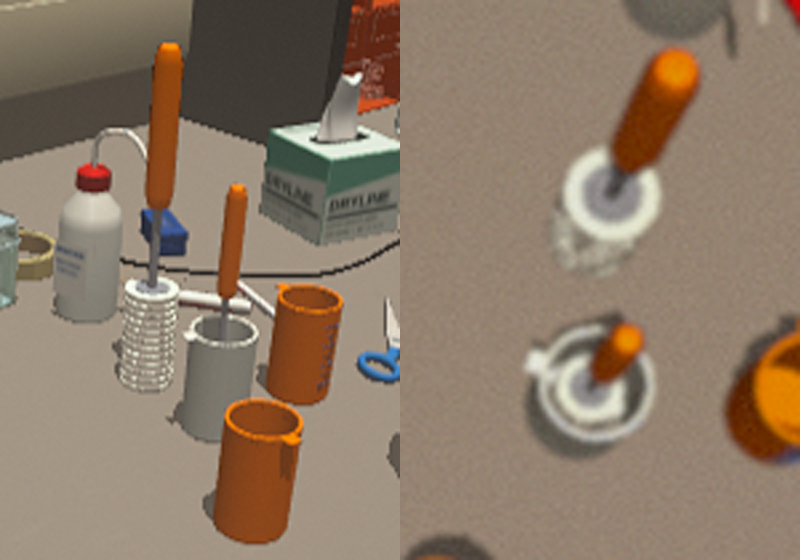

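The crop confirms the choice: the small brush stands in the white beaker, leaning slightly if at all, with its handle at about (233,240). The spout points to the top view's left (crop (537,360)). The tall brush and the two orange beakers are separate. Now I move above the handle.

Call:
apply_moves([
  [[-0.0288,0.0248,-0.0034],0],
  [[-0.0288,0.0248,-0.0034],0],
  [[-0.0288,0.0248,-0.0034],0],
  [[-0.0288,0.0248,-0.0034],0],
  [[-0.0288,0.0248,-0.0034],0],
], hand=0.087)

```text
time_s: 1.52
tcp_pos: [0.259, -0.4513, 0.2398]
ee_rot: [[-0.972, -0.236, 0.0], [-0.236, 0.972, -0.0], [-0.0, -0.0, -1.0]]
wrist_force: [0.3, -0.2, -0.5]
gripper_width: 0.997
gripper_force: 0.0
```

Call:
apply_moves([
  [[-0.0288,0.0248,-0.0034],0],
  [[-0.0288,0.0248,-0.0034],0],
  [[-0.0288,0.0248,-0.0034],0],
  [[-0.0288,0.0248,-0.0034],0],
  [[-0.0288,0.0248,-0.0034],0],
])

```text
time_s: 1.93
tcp_pos: [0.3697, -0.2965, 0.2571]
ee_rot: [[-0.972, -0.237, 0.001], [-0.237, 0.972, -0.0], [-0.001, -0.001, -1.0]]
wrist_force: [0.1, -0.3, -0.4]
gripper_width: 1.002
gripper_force: 0.0
```

Call:
apply_moves([
  [[-0.0288,0.0248,-0.0034],0],
  [[-0.0288,0.0248,-0.0034],0],
  [[-0.0288,0.0248,-0.0034],0],
  [[-0.0288,0.0248,-0.0034],0],
  [[-0.0288,0.0248,-0.0034],0],
])

```text
time_s: 2.35
tcp_pos: [0.4803, -0.1418, 0.2742]
ee_rot: [[-0.972, -0.237, 0.001], [-0.237, 0.972, -0.0], [-0.001, -0.0, -1.0]]
wrist_force: [-0.4, -1.2, 0.5]
gripper_width: 0.997
gripper_force: 0.0
```

Call:
apply_moves([
  [[-0.0288,0.0248,-0.0034],0],
  [[-0.0288,0.0248,-0.0034],0],
  [[0,0,0],0],
  [[0,0,0],0],
])

```text
time_s: 2.68
tcp_pos: [0.5246, -0.0802, 0.2801]
ee_rot: [[-0.971, -0.239, -0.0], [-0.239, 0.971, -0.0], [0.0, 0.0, -1.0]]
wrist_force: [0.4, -0.5, 0.1]
gripper_width: 1.0
gripper_force: 0.0
```

```bash
python3 - <<'E'
from h import *
w=imaging.capture('wrist');s=r.sense()
print(s['tcp_pos'],s['time_s'],np.round(s['ee_rot'],4).tolist(),w['eye'])
for X in [[.523,-.081,.231],[.523,-.081,.141],[.521,-.079,.1]]: print(proj(w,X))
m=hsv(w,(5,150,80),(18,255,255),[.523,-.081,.2],60)
ys,xs=np.nonzero(m);print(xs.min(),xs.max(),ys.min(),ys.max(),m.sum())
try: print('handle',fit([(w,hull_of(m))],[.523,-.081],.009,.137,.231))
except Exception as e: print(e)
b,c=near(w,'beaker',[.521,-.079,.05],60);print(c)
if b is not None: print(fit([(w,hull_of(b))],[.521,-.079],.03,0,.1))
cv2.imwrite('pics/w1.png',w['frame'])
E
```

```text
[ 0.52384734 -0.08123284  0.28005472] 2.7333 [[-0.9713, -0.2378, -0.0008], [-0.2378, 0.9713, -0.0001], [0.0008, 0.0001, -1.0]] [ 0.45574887 -0.09790976  0.44143645]
[258.30005697 211.20733284]
[258.19088866 180.22120706]
[260.5197219  169.84147207]
249 273 171 218 969
handle (array([ 0.5185, -0.0803]), np.float64(0.818))
0.61
(array([ 0.5199, -0.0806]), np.float64(0.914))
```

View pics/w1.png

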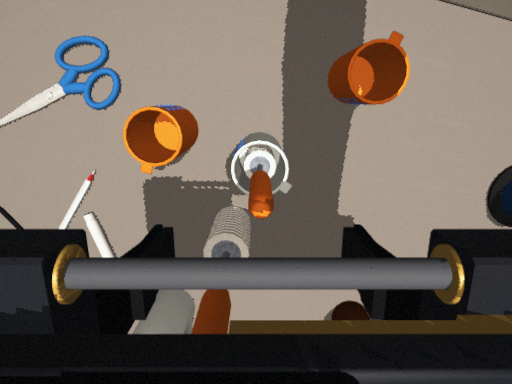

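The wrist view shows the white beaker rim at about (260,167) with the handle tip at (261,208), centred between the fingers. The tall brush at (225,245) is behind and clear. I descend and grasp.

Call:
apply_moves([
  [[0.004,0,0.02],0],
  [[0,0,0.023],0],
  [[0,0,0.025],0],
  [[0,0,0.025],0],
  [[0,0,0.02],0],
])

```text
time_s: 3.2
tcp_pos: [0.5183, -0.0841, 0.1659]
ee_rot: [[-0.972, -0.234, -0.001], [-0.234, 0.972, 0.0], [0.001, 0.0, -1.0]]
wrist_force: [0.1, 0.7, -0.2]
gripper_width: 0.999
gripper_force: 0.0
```

Call:
apply_moves([
  [[0,0,0],0],
  [[0,0,0],0],
  [[0,0,0],0],
  [[0,0,0],0],
  [[0,0,0],0],
], hand=0.0)

```text
time_s: 3.62
tcp_pos: [0.5208, -0.0829, 0.1689]
ee_rot: [[-0.972, -0.236, 0.003], [-0.236, 0.972, 0.0], [-0.003, -0.001, -1.0]]
wrist_force: [-1.8, 0.2, 0.7]
gripper_width: 0.709
gripper_force: 0.0
```

Call:
apply_moves([
  [[0,0,0],0],
  [[0,0,0],0],
  [[0,0,0],0],
  [[0,0,0],0],
  [[0,0,0],0],
])

```text
time_s: 4.03
tcp_pos: [0.52, -0.0827, 0.1674]
ee_rot: [[-0.972, -0.237, 0.0], [-0.237, 0.972, 0.0], [-0.0, -0.0, -1.0]]
wrist_force: [-0.1, 0.2, -1.0]
gripper_width: 0.323
gripper_force: 0.0
```

Call:
apply_moves([
  [[0,0,0],0],
  [[0,0,0],0],
  [[0,0,0],0],
  [[0,0,0],0],
  [[0,0,0],0],
])

```text
time_s: 4.45
tcp_pos: [0.5199, -0.0828, 0.1672]
ee_rot: [[-0.972, -0.237, -0.0], [-0.237, 0.972, -0.0], [0.0, 0.0, -1.0]]
wrist_force: [0.2, -0.6, -0.4]
gripper_width: 0.197
gripper_force: 30.0
```

Call:
apply_moves([
  [[0,0.001,-0.008],0],
  [[0,0.001,-0.01],0],
  [[0,0,-0.01],0],
  [[0,0,-0.01],0],
  [[0,0,-0.01],0],
])

```text
time_s: 4.87
tcp_pos: [0.5198, -0.0808, 0.2171]
ee_rot: [[-0.972, -0.237, 0.002], [-0.237, 0.972, 0.0], [-0.002, -0.0, -1.0]]
wrist_force: [0.6, -0.0, -1.1]
gripper_width: 0.205
gripper_force: 30.0
```

Call:
apply_moves([
  [[0,0,0],0],
  [[0,0,0],0],
  [[0,0,0],0],
])

```text
time_s: 5.12
tcp_pos: [0.5191, -0.0807, 0.2151]
ee_rot: [[-0.972, -0.236, -0.001], [-0.236, 0.972, 0.0], [0.0, 0.0, -1.0]]
wrist_force: [-0.1, -0.1, -0.5]
gripper_width: 0.196
gripper_force: 30.0
```

```bash
python3 - <<'E'
from h import *
sc,w=imaging.capture('scene'),imaging.capture('wrist')
cv2.imwrite('pics/b.png',np.hstack([cv2.resize(sc['frame'][80:230,230:380],(400,400)),cv2.resize(w['frame'][80:280,160:360],(400,400))]))
s=r.sense();print(s['wrist_force'],s['tcp_pos'])
for p in (sc,w):
    b,c=near(p,'beaker',[.521,-.079,.05],40);print(c)
    if b is not None: print(fit([(p,hull_of(b))],[.521,-.079],.03,0,.1))
E
```

```text
[-0.54935767  0.38588012  0.75457884] [ 0.51900653 -0.08083554  0.21471234]
0.77
(array([ 0.521, -0.079]), np.float64(0.0))
0.56
(array([ 0.5206, -0.08  ]), np.float64(0.919))
```

View pics/b.png

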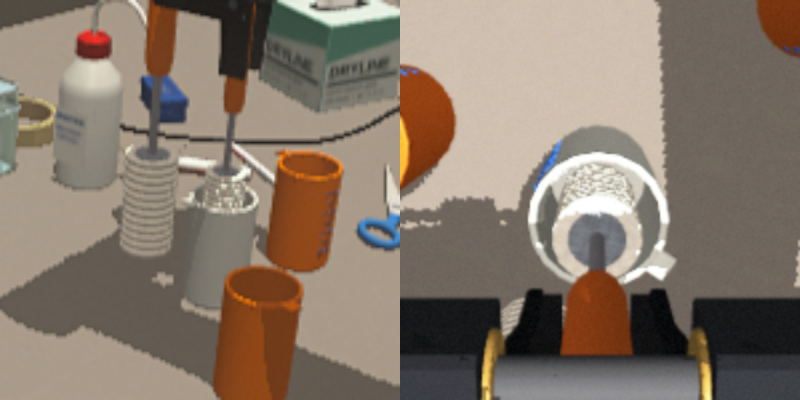

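The brush is raised by about half the depth (bristle top above the rim at crop (225,190)). The beaker is still standing on the bench, with its rim centred at crop (598,215) in the wrist view. I continue the strokes.

Call:
apply_moves([
  [[0,0,0.01],0],
  [[0,0,0.011],0],
  [[0,0,0.011],0],
  [[0,0,0.01],0],
  [[0,0,0.006],0],
])

```text
time_s: 5.73
tcp_pos: [0.5195, -0.081, 0.1669]
ee_rot: [[-0.971, -0.237, -0.001], [-0.237, 0.971, -0.001], [0.001, -0.001, -1.0]]
wrist_force: [-5.3, 3.3, 30.4]
gripper_width: 0.2
gripper_force: 30.0
```

Call:
apply_moves([
  [[0,0,0.0005],0],
  [[0,0,0],0],
  [[0,0,0],0],
])

```text
time_s: 5.98
tcp_pos: [0.5198, -0.0809, 0.167]
ee_rot: [[-0.972, -0.237, 0.001], [-0.237, 0.972, -0.0], [-0.001, -0.001, -1.0]]
wrist_force: [0.2, 0.1, 1.7]
gripper_width: 0.199
gripper_force: 30.0
```

Call:
apply_moves([
  [[0,0,-0.0085],0],
  [[0,0,-0.01],0],
  [[0,0,-0.01],0],
  [[0,0,-0.01],0],
  [[0,0,-0.01],0],
])

```text
time_s: 6.4
tcp_pos: [0.5197, -0.0808, 0.2169]
ee_rot: [[-0.972, -0.237, 0.001], [-0.237, 0.972, 0.0], [-0.001, -0.0, -1.0]]
wrist_force: [0.0, 0.3, -1.3]
gripper_width: 0.198
gripper_force: 30.0
```

Call:
apply_moves([
  [[0,0,0],0],
  [[0,0,0],0],
  [[0,0,0],0],
])

```text
time_s: 6.65
tcp_pos: [0.5191, -0.0807, 0.2151]
ee_rot: [[-0.972, -0.236, -0.001], [-0.236, 0.972, 0.0], [0.0, 0.0, -1.0]]
wrist_force: [0.1, -0.3, -0.8]
gripper_width: 0.2
gripper_force: 30.0
```

Call:
apply_moves([
  [[0,0,0.01],0],
  [[0,0,0.011],0],
  [[0,0,0.011],0],
  [[0,0,0.01],0],
  [[0,0,0.006],0],
])

```text
time_s: 7.07
tcp_pos: [0.5193, -0.0812, 0.1667]
ee_rot: [[-0.971, -0.237, -0.002], [-0.237, 0.971, -0.001], [0.002, -0.001, -1.0]]
wrist_force: [-4.9, 2.9, 29.4]
gripper_width: 0.199
gripper_force: 30.0
```

Call:
apply_moves([
  [[0,0,0.0005],0],
  [[0,0,0],0],
  [[0,0,0],0],
  [[0,0,0],0],
])

```text
time_s: 7.4
tcp_pos: [0.5196, -0.081, 0.1669]
ee_rot: [[-0.972, -0.237, 0.0], [-0.237, 0.972, -0.0], [-0.0, -0.0, -1.0]]
wrist_force: [-0.2, -0.9, 1.3]
gripper_width: 0.199
gripper_force: 30.0
```

Call:
apply_moves([
  [[0,0,-0.014],0],
  [[0,0,-0.02],0],
  [[0,0,-0.02],0],
  [[0,0,-0.02],0],
  [[0,0,-0.02],0],
])

```text
time_s: 7.82
tcp_pos: [0.519, -0.0806, 0.261]
ee_rot: [[-0.972, -0.236, -0.001], [-0.236, 0.972, 0.001], [0.001, 0.001, -1.0]]
wrist_force: [0.3, -0.4, 0.4]
gripper_width: 0.198
gripper_force: 30.0
```

Call:
apply_moves([
  [[0,0,-0.02],0],
  [[0,0,-0.02],0],
  [[0,0,-0.006],0],
  [[0,0,0],0],
  [[-0.0025,0.016,0],0],
])

```text
time_s: 8.23
tcp_pos: [0.5177, -0.0656, 0.3055]
ee_rot: [[-0.972, -0.234, -0.002], [-0.234, 0.972, 0.0], [0.002, 0.001, -1.0]]
wrist_force: [0.6, 0.7, -0.9]
gripper_width: 0.196
gripper_force: 30.0
```

Call:
apply_moves([
  [[-0.004,0.026,0],0],
  [[-0.0045,0.029,0],0],
  [[-0.0045,0.029,0],0],
  [[-0.0045,0.029,0],0],
  [[-0.0045,0.029,0],0],
])

```text
time_s: 8.65
tcp_pos: [0.5047, 0.0797, 0.3046]
ee_rot: [[-0.972, -0.236, -0.004], [-0.236, 0.972, -0.001], [0.004, 0.0, -1.0]]
wrist_force: [-0.0, 0.9, -0.4]
gripper_width: 0.196
gripper_force: 30.0
```

Call:
apply_moves([
  [[-0.0045,0.029,0],0],
  [[-0.0045,0.029,0],0],
  [[-0.0045,0.029,0],0],
  [[-0.0045,0.029,0],0],
  [[-0.0045,0.029,0],0],
])

```text
time_s: 9.07
tcp_pos: [0.4923, 0.2259, 0.3045]
ee_rot: [[-0.972, -0.237, -0.003], [-0.237, 0.972, -0.002], [0.004, -0.001, -1.0]]
wrist_force: [0.4, -0.5, -0.6]
gripper_width: 0.201
gripper_force: 30.0
```

Call:
apply_moves([
  [[-0.004,0.026,0],0],
  [[-0.003,0.0175,0],0],
  [[-0.0005,0.0075,0],0],
  [[0,0,0],0],
  [[0,0,0],0],
])

```text
time_s: 9.48
tcp_pos: [0.4882, 0.2756, 0.3055]
ee_rot: [[-0.972, -0.237, -0.002], [-0.237, 0.972, -0.002], [0.002, -0.001, -1.0]]
wrist_force: [0.4, -1.0, -0.2]
gripper_width: 0.201
gripper_force: 30.0
```

```bash
python3 - <<'E'
from h import *
sc,w,tp=imaging.capture('scene'),imaging.capture('wrist'),imaging.capture('top')
cv2.imwrite('pics/c.png',np.hstack([cv2.resize(sc['frame'][60:310,100:350],(400,400)),cv2.resize(w['frame'],(400,300)).copy() if 0 else cv2.resize(w['frame'][30:330,100:400],(400,400))]))
s=r.sense();print(s['wrist_force'],s['tcp_pos'],s['time_s'],s['gripper_width'])
for p in (sc,w):
    try:
        m=hsv(p,(105,100,40),(128,255,255),[.489,.2755,.045],90); print('pot',m.sum(),fit([(p,hull_of(m))],[.489,.2755],.031,.006,.085))
    except Exception as e: print(e)
    print(proj(p,[.489,.2755,.085]))
print([ (d['confidence'],(np.array(d['at'])*[512,384]).round()) for d in models.place_of(w,'brush')[:3]], proj(w,np.r_[s['tcp_pos'][:2],s['tcp_pos'][2]-.161]))
E
```

```text
[ 0.80710578 -0.22875945  0.55992739] [0.48872818 0.2749216  0.3066837 ] 9.6333 0.19770792986430932
pot 899 (array([0.4907, 0.2752]), np.float64(0.937))
[195.14823486 222.24166336]
pot 1526 (array([0.4881, 0.2767]), np.float64(0.866))
[258.84948165 166.46188077]
[(0.58, array([258., 176.]))] [258.44404842 177.57056231]
```

View pics/c.png

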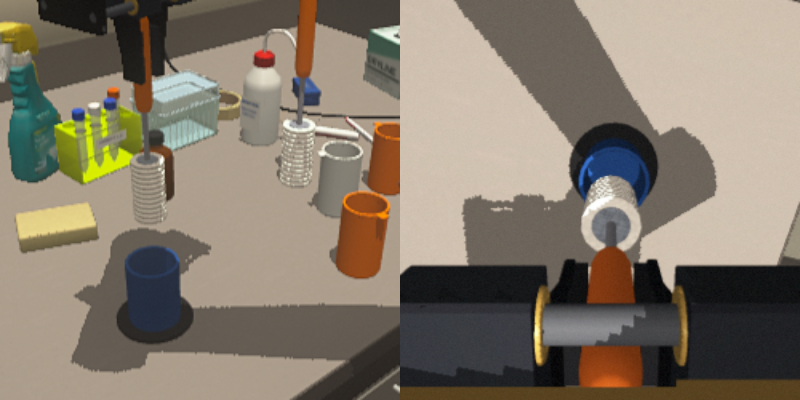

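The brush hangs upright over the pot (wrist crop: bristles at (610,210) above the pot at (613,165)), aligned within 1–2 mm. I lower it.

Call:
apply_moves([
  [[0,0.001,0.012],0],
  [[0,0,0.018],0],
  [[0,0,0.018],0],
  [[0,0,0.016],0],
  [[0,0,0.014],0],
])

```text
time_s: 10.1
tcp_pos: [0.4883, 0.2759, 0.228]
ee_rot: [[-0.972, -0.235, -0.0], [-0.235, 0.972, -0.0], [0.0, -0.0, -1.0]]
wrist_force: [0.0, -0.2, -0.6]
gripper_width: 0.202
gripper_force: 30.0
```

Call:
apply_moves([
  [[0,0,0.014],0],
  [[0,0,0.012],0],
  [[0,0,0.012],0],
  [[0,0,0.01],0],
  [[0,0,0.006],0],
])

```text
time_s: 10.52
tcp_pos: [0.4882, 0.2761, 0.1738]
ee_rot: [[-0.972, -0.235, -0.001], [-0.235, 0.972, -0.001], [0.001, -0.001, -1.0]]
wrist_force: [0.6, -0.3, -1.0]
gripper_width: 0.198
gripper_force: 30.0
```

Call:
apply_moves([
  [[0,0,0.003],0],
  [[0,0,0.001],0],
  [[0,0,0],0],
  [[0,0,0],0],
])

```text
time_s: 10.85
tcp_pos: [0.4888, 0.2773, 0.1715]
ee_rot: [[-0.972, -0.237, 0.001], [-0.237, 0.972, 0.001], [-0.001, 0.001, -1.0]]
wrist_force: [-0.8, 0.1, -1.1]
gripper_width: 0.202
gripper_force: 30.0
```

Not touching the floor yet, so I lower it 1 mm at a time.

Call:
apply_moves([
  [[0,0,0.001],0],
  [[0,0,0],0],
  [[0,0,0.001],0],
  [[0,0,0],0],
  [[0,0,0],0],
])

```text
time_s: 11.27
tcp_pos: [0.4885, 0.277, 0.1689]
ee_rot: [[-0.972, -0.237, 0.0], [-0.237, 0.972, 0.0], [-0.0, -0.0, -1.0]]
wrist_force: [-0.2, 0.6, 0.5]
gripper_width: 0.196
gripper_force: 30.0
```

Call:
apply_moves([
  [[0,0,0.0005],0],
  [[0,0,0],0],
  [[0,0,0],0],
])

```text
time_s: 11.52
tcp_pos: [0.4886, 0.2771, 0.1689]
ee_rot: [[-0.972, -0.237, 0.001], [-0.237, 0.972, 0.0], [-0.001, 0.0, -1.0]]
wrist_force: [-0.3, -0.1, 3.2]
gripper_width: 0.199
gripper_force: 30.0
```

Call:
apply_moves([
  [[0,0,0],0],
  [[0,0,0],0],
  [[0,0,0],0],
  [[0,0,0],0],
  [[0,0,0],0],
], hand=0.087)

```text
time_s: 11.93
tcp_pos: [0.4884, 0.277, 0.1681]
ee_rot: [[-0.972, -0.237, -0.0], [-0.237, 0.972, -0.0], [0.0, -0.0, -1.0]]
wrist_force: [-0.2, 0.4, -0.1]
gripper_width: 0.495
gripper_force: 0.0
```

Call:
apply_moves([
  [[0,0,0],0],
  [[0,0,0],0],
  [[0,0,0],0],
  [[0,0,0],0],
  [[0,0,0],0],
])

```text
time_s: 12.35
tcp_pos: [0.4885, 0.277, 0.1684]
ee_rot: [[-0.972, -0.237, -0.0], [-0.237, 0.972, 0.0], [0.0, 0.0, -1.0]]
wrist_force: [0.2, 0.5, 0.3]
gripper_width: 0.871
gripper_force: 0.0
```

Call:
apply_moves([
  [[0,0,-0.01],0],
  [[0,0,-0.02],0],
  [[0,0,-0.025],0],
  [[0,0,-0.025],0],
  [[0,0,-0.03],0],
])

```text
time_s: 12.77
tcp_pos: [0.488, 0.2766, 0.2794]
ee_rot: [[-0.972, -0.236, -0.001], [-0.236, 0.972, -0.001], [0.001, -0.001, -1.0]]
wrist_force: [0.1, -0.1, -0.7]
gripper_width: 0.995
gripper_force: 0.0
```

Call:
apply_moves([
  [[0,0,-0.02],0],
  [[0,0,0],0],
  [[0,0,0],0],
])

```text
time_s: 13.02
tcp_pos: [0.4888, 0.2774, 0.3004]
ee_rot: [[-0.972, -0.237, 0.003], [-0.237, 0.972, 0.003], [-0.003, 0.002, -1.0]]
wrist_force: [-0.7, -0.2, -0.8]
gripper_width: 0.999
gripper_force: 0.0
```

```bash
python3 - <<'E'
from h import *
sc,w,tp=imaging.capture('scene'),imaging.capture('wrist'),imaging.capture('top')
cv2.imwrite('pics/d.png',np.hstack([cv2.resize(sc['frame'][60:310,100:350],(400,400)),cv2.resize(tp['frame'][140:320,220:400],(400,400))]))
s=r.sense();print(s['wrist_force'],s['tcp_pos'],s['time_s'],s['gripper_width'])
V=[]
for p in (sc,tp):
    for d in models.cut_out(p,'beaker')[:4]:
        e=np.array(d['extent'])*[512,384,512,384]; c=e[:2]+e[2:]/2
        if np.hypot(*(c-proj(p,[.52,-.08,.05])))<15: print(d['confidence'],c);V.append((p,hull_of(d['region'])));break
for v in [V]+[[b] for b in V]: print(fit(v,[.518,-.082],.03,0,.1))
E
```

```text
[-0.03420189 -0.00057099 -0.03779631] [0.48789825 0.27662852 0.29730639] 13.1667 0.9993697161076069
0.68 [311.2448 173.2032]
0.88 [314.5472 228.3648]
(array([ 0.5204, -0.0791]), np.float64(0.899))
(array([ 0.5242, -0.0833]), np.float64(0.891))
(array([ 0.5203, -0.0788]), np.float64(0.913))
```

View pics/d.png

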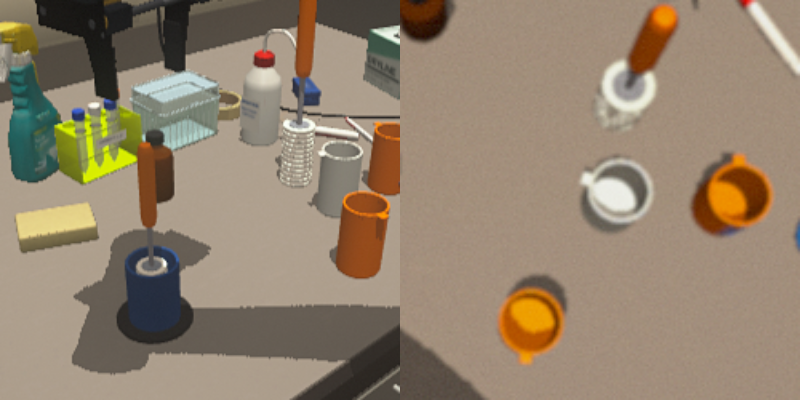

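The brush stands released in the pot (scene crop (148,200)). The beaker is empty and upright at top-crop (618,192), with its spout at (588,180), about 36° off the closing line. I return to the beaker.

Call:
apply_moves([
  [[0.0045,-0.0295,0],0],
  [[0.0045,-0.0295,0],0],
  [[0.0045,-0.0295,0],0],
  [[0.0045,-0.0295,0],0],
  [[0.0045,-0.0295,0],0],
])

```text
time_s: 13.68
tcp_pos: [0.5011, 0.127, 0.2976]
ee_rot: [[-0.972, -0.237, -0.001], [-0.237, 0.972, -0.001], [0.002, -0.001, -1.0]]
wrist_force: [-0.4, -0.2, 0.2]
gripper_width: 0.998
gripper_force: 0.0
```

Call:
apply_moves([
  [[0.0045,-0.0295,0],0],
  [[0.0045,-0.0295,0],0],
  [[0.0045,-0.0295,0],0],
  [[0.0045,-0.0295,0],0],
  [[0.0045,-0.0295,0],0],
])

```text
time_s: 14.1
tcp_pos: [0.5141, -0.0218, 0.2977]
ee_rot: [[-0.972, -0.237, -0.001], [-0.237, 0.972, -0.0], [0.002, 0.0, -1.0]]
wrist_force: [0.5, 0.0, -0.0]
gripper_width: 1.001
gripper_force: 0.0
```

Call:
apply_moves([
  [[0.0045,-0.0295,0],0],
  [[0.004,-0.0295,0.02],0],
  [[0,0,0.03],0],
  [[0,0,0.03],0],
  [[0,0,0.03],0],
])

```text
time_s: 14.52
tcp_pos: [0.5197, -0.0805, 0.1866]
ee_rot: [[-0.972, -0.235, -0.001], [-0.235, 0.972, 0.0], [0.001, 0.0, -1.0]]
wrist_force: [0.5, 0.1, -0.5]
gripper_width: 1.0
gripper_force: 0.0
```

Call:
apply_moves([
  [[0,0,0],0],
  [[0,0,0],0],
  [[0,0,0],0],
])

```text
time_s: 14.77
tcp_pos: [0.5214, -0.0796, 0.1899]
ee_rot: [[-0.971, -0.237, 0.002], [-0.237, 0.971, -0.001], [-0.002, -0.001, -1.0]]
wrist_force: [1.0, 1.2, 0.1]
gripper_width: 1.0
gripper_force: 0.0
```

```bash
python3 - <<'E'
from h import *
w=imaging.capture('wrist')
cv2.imwrite('pics/e.png',w['frame'])
s=r.sense();print(s['tcp_pos'],s['time_s'])
for d in models.cut_out(w,'beaker')[:4]:
        e=np.array(d['extent'])*[512,384,512,384]; c=e[:2]+e[2:]/2
        print(d['confidence'],c,proj(w,[.5203,-.08,.1]))
        if np.hypot(*(c-proj(w,[.52,-.08,.07])))<30: print(fit([(w,hull_of(d['region']))],[.518,-.082],.03,0,.1))
E
```

```text
[ 0.52170094 -0.07946736  0.19041419] 14.8167
0.94 [404.9408  59.0592] [258.76946243 195.19357831]
0.74 [126.4896 154.5024] [258.76946243 195.19357831]
0.62 [261.2992 187.2   ] [258.76946243 195.19357831]
(array([ 0.521 , -0.0797]), np.float64(0.933))
```

View pics/e.png

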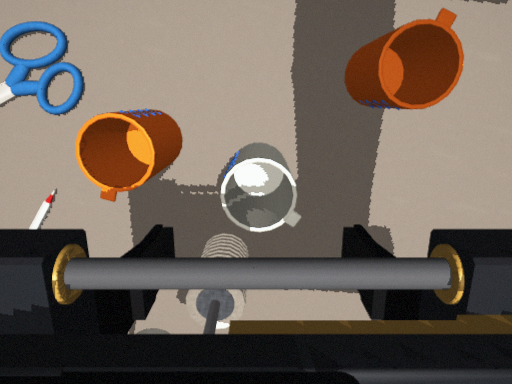

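The wrist view shows the empty white beaker centred at (259,195), with the spout at (293,217) outside the pad line. Both orange beakers are clear. I descend and grip.

Call:
apply_moves([
  [[0,0,0.02],0],
  [[0,0,0.025],0],
  [[0,0,0.025],0],
  [[0,0,0.02],0],
  [[0,0,0.02],0],
])

```text
time_s: 15.28
tcp_pos: [0.5216, -0.0793, 0.0792]
ee_rot: [[-0.971, -0.237, 0.004], [-0.237, 0.971, 0.0], [-0.004, -0.001, -1.0]]
wrist_force: [0.8, 0.2, 0.4]
gripper_width: 0.998
gripper_force: 0.0
```

Call:
apply_moves([
  [[0,0,0.016],0],
  [[0,0,0.01],0],
  [[0,0,0.005],0],
  [[0,0,0],0],
  [[0,0,0],0],
])

```text
time_s: 15.7
tcp_pos: [0.5212, -0.0795, 0.0484]
ee_rot: [[-0.972, -0.237, 0.002], [-0.237, 0.972, 0.0], [-0.002, -0.0, -1.0]]
wrist_force: [0.3, 0.8, 0.3]
gripper_width: 0.999
gripper_force: 0.0
```

Call:
apply_moves([
  [[0,0,0],0],
  [[0,0,0],0],
  [[0,0,0],0],
  [[0,0,0],0],
  [[0,0,0],0],
], hand=0.0)

```text
time_s: 16.12
tcp_pos: [0.5204, -0.0796, 0.0477]
ee_rot: [[-0.972, -0.237, 0.001], [-0.237, 0.972, 0.0], [-0.001, -0.0, -1.0]]
wrist_force: [-0.7, -0.1, 0.8]
gripper_width: 0.708
gripper_force: 0.0
```

Call:
apply_moves([
  [[0,0,0],0],
  [[0,0,0],0],
  [[0,0,0],0],
  [[0,0,0],0],
  [[0,0,0],0],
])

```text
time_s: 16.53
tcp_pos: [0.5203, -0.0796, 0.0476]
ee_rot: [[-0.972, -0.237, 0.0], [-0.237, 0.972, -0.0], [-0.0, -0.0, -1.0]]
wrist_force: [-1.4, 0.3, 3.2]
gripper_width: 0.669
gripper_force: 29.9
```

Call:
apply_moves([
  [[0,0,-0.004],0],
  [[0,0,-0.008],0],
  [[0,0,-0.01],0],
  [[0,0,-0.012],0],
  [[0,0,-0.014],0],
])

```text
time_s: 16.95
tcp_pos: [0.5198, -0.0796, 0.096]
ee_rot: [[-0.972, -0.236, -0.001], [-0.236, 0.972, 0.0], [0.001, 0.0, -1.0]]
wrist_force: [0.1, 0.3, -1.2]
gripper_width: 0.673
gripper_force: 29.9
```

Call:
apply_moves([
  [[0,0,-0.014],0],
  [[0,0,-0.014],0],
  [[0,0,-0.014],0],
  [[0,0,-0.012],0],
  [[0,0,-0.01],0],
])

```text
time_s: 17.37
tcp_pos: [0.5204, -0.0796, 0.1612]
ee_rot: [[-0.972, -0.237, 0.002], [-0.237, 0.972, 0.0], [-0.002, -0.0, -1.0]]
wrist_force: [-0.2, -0.5, -1.5]
gripper_width: 0.672
gripper_force: 29.9
```

Call:
apply_moves([
  [[0,0,-0.006],0],
  [[0,0,-0.003],0],
  [[0,0,0],0],
  [[0,0,0],0],
  [[0,0,0],0],
])

```text
time_s: 17.78
tcp_pos: [0.5196, -0.0796, 0.1675]
ee_rot: [[-0.972, -0.236, -0.002], [-0.236, 0.972, 0.0], [0.002, 0.0, -1.0]]
wrist_force: [0.1, 1.3, -2.4]
gripper_width: 0.675
gripper_force: 29.9
```

Call:
apply_moves([
  [[0,0,0],0],
  [[0,0,0],0],
  [[0,0,0],0],
  [[0,0,0],0],
  [[0,0,0],0],
])

```text
time_s: 18.2
tcp_pos: [0.5202, -0.0796, 0.1682]
ee_rot: [[-0.972, -0.237, -0.0], [-0.237, 0.972, -0.0], [0.0, 0.0, -1.0]]
wrist_force: [0.9, -0.4, -1.8]
gripper_width: 0.672
gripper_force: 29.9
```

```bash
python3 - <<'E'
from h import *
w=imaging.capture('scene');t=imaging.capture('wrist')
cv2.imwrite('pics/f.png',np.hstack([cv2.resize(w['frame'][40:300,100:360],(400,400)),cv2.resize(t['frame'][80:330,130:380],(400,400))]))
s=r.sense();print(s['tcp_pos'],s['time_s'],s['joint_velocities'],s['gripper_width'],s['gripper_force'])
E
```

```text
[ 0.5201962  -0.07959563  0.16829811] 18.3 [-0.0156827  -0.04955256 -0.02290305  0.03082645 -0.04969522 -0.0022863 ] 0.6719694646185677 29.912869147046877
```

View pics/f.png

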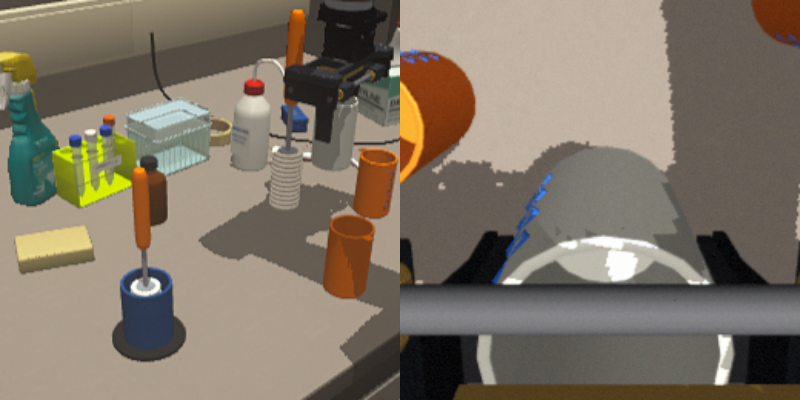

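The beaker is held level about 12 cm up (scene crop (333,135)). The brush stands in the pot at (142,210), and everything else is where it was.

```bash
python3 -c "
from station import r
print(r.finish_job())"
```

```text
the job is handed in; nothing more can be done
None
```

The job is handed in at about 18 s: the beaker was scrubbed twice, the brush stands released in the blue pot, and the empty beaker is held level and still about 12 cm above the bench.

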